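# Uncover the filling tube of a self-watering pot

## Robot

A 6-joint arm with a two-finger parallel gripper is mounted at the origin on the work surface. World frame = base frame: x ahead of the robot, y to its left, z up, the work surface at z = 0. Lengths are in m, angles in rad, forces in N, time in s.
With the tool pointing down it reaches from about 0.25 to 0.8 m from the base axis. Payload 3.9 kg.
Tool frame: the origin (TCP) lies on the centre line of the jaws, within the pads' length; the fingertips stand env.tips_ahead ahead of it and the grasp point (between the pads) is the TCP (env.tips_ahead is the distance from the TCP to the fingertips, in m); z points along the fingers, y is the line along which they close (so a half turn about z gives the same grasp; the last joint's range is limited). The gripper opens to 85 mm and grips with 20 to 120 N. Pads are 22 mm wide; open, the fingers measure 114 mm over their backs; the gripper's body (76 mm by 85 mm) begins 54 mm behind the grasp point. The pads swing forward as they close: fully open they stand 13 mm farther back than shut.
Start: joints at [-1.224, 0.26, -0.138, 1.173, 0, 1.571], TCP at [0.178, -0.494, 0.25] pointing down, gripper open.
Joint ranges: [-2.78, 2.78], [-0.83, 1.72], [-1.28, 1.37], [-1.9, 2.12], [-1.57, 1.48], [-3.14, 3.14]. Speed limits (rad/s): [2.57, 2.57, 3.14, 3.14, 3.14, 3.14].

## Interface

Orientations are given as a unit quaternion [x, y, z, w].
In Python, from rig import env gives the robot as it stands.
- The arm moves only by the tool move_arm, never from a script. Its argument "plan" is a list of rows, each a list of 3 entries, a list of its own where there are three numbers: the opening, from 0 (shut) to 1 (fully open), then the shift along the tool's x, y, z in units of 25 mm (1.0 is 25 mm), then the turn, a rotation vector about the tool's x, y, z in units of 6 degrees (1.0 is 6 degrees). In form: [[jaw, [dx, dy, dz], [ax, ay, az]], ...]. A call has 1 to 12 rows; each row shifts and turns the commanded pose from where the row before left it, along the tool's axes as they then stand; what a row does not reach is not made up. A row lasts 1/10 s, in which the tool goes at most 50 mm and 8.59 degrees, less where a joint would pass 70% of its speed; a pose out of reach is approached as far as the arm can. A call is refused whole if a number of a shift passes 1 or a number of a turn 1, either way. A call with a gripper value outside its range is refused whole. The fingers move at their own pace and stop on an object; "force" is the grip in N (left out, the last holds). Time passes only in rows, so rows that do not move let the fingers close. It gives the time, the measured TCP pose, the force, the opening and the grip force at its end, in the units of the state.
- env.state(): the state, without advancing time (a new reading comes with each control period).
- env.get_image(name): name is "scene" or "top" or "wrist"; returns a dict with "pixels" (400x640x3 uint8, blue, green, red), "fov_y" (degrees; the focal length in pixels is half the picture's height over the tangent of half this angle, whatever the lens; pixels are square), "cx", "cy" (the principal point, pixels), "xyz" and "rotation" of the camera in the world; the wrist camera has in their place "T_tool_cam" (4x4, takes a point from camera to tool coordinates, whose origin is the TCP and whose axes are the flange's). Camera axes: x right, y down, z forward; pixel columns grow to the right and rows downward; lengths in m; the calibration is good to about 2 mm. A picture is of the moment at which its call begins: read the wrist's pose just before it. There is no depth.
- env.job_done(): hands the job in; it is judged then, once.
The state is a dict: "time": time; "qpos": joint angles; "joint_vel": joint speeds; "joint_efforts": joint torques, N m; "position": TCP position; "eef_rot": TCP orientation; "force": force on the tool from outside, world axes, zero at the start; "ft_torque": the same for the moment, N m; "grip_width": finger opening in m; "finger_force": force on a finger pad.
Only numpy, scipy, OpenCV 4.12 (cv2) and the standard library are available. Lean on these libraries where they do the work, as an engineer would, in place of code of your own. Each camera call takes 0.05 s, during which the arm holds its last target. There are 200 camera calls.

## Task

Take the loose round metal cover off the filling tube inside the round black pot: feel for a side that gives way, for a block hidden under it stops it on the other sides, and press that side down so that it tips and stays leaning by itself inside the pot with one edge raised, then grip the raised edge, lift the cover out and lay it flat in the grey tray, and let go. The pot must stay upright about where it stands, and the two seedlings in their square black bags must stay standing.

Things in the scene. Friction and masses are not known exactly. Their poses are not given: they have to be found in the camera images.
- cover: Loose flat aluminium disc, 110 mm across, 5 mm thick, 0.08 to 0.17 kg. Origin at the centre of its underside, z its axis, up at the start. It starts level, balanced on the pot's tube, its top 5 mm below the rim, some 12 mm clear of the wall. A press of about 2 N near an edge tips it over the tube, but towards the hidden block it stops firmly after 5 to 20 mm and comes back level when let go.
- tube_top (a point): Centre of the top of the white filling tube in the pot (16 mm in diameter), 90 mm above the pot's origin, 40 mm above the platform. When the cover's pressed side is taken down close to the platform it slides outwards and stays leaning on the tube at about 33 to 50 degrees to level: low edge on the platform at or near the wall, other edge raised 20 to 35 mm above this point.
- pot: Loose round black plastic pot, 1.8 kg, 144 mm in outer diameter at the rim, 100 mm high, wall 4 mm. Origin at the centre of its underside, z up. Inside, a platform 50 mm above the origin, with the tube in its middle. Hidden under the cover, beside the tube on a side that varies, a loose black block (26 x 32 mm, 32 mm high, 23 to 49 mm from the axis) stands on the platform.
- tray: Open grey plastic tray fixed on the table, 180 mm along its x, 200 mm along its y, 22 mm high, walls 4 mm, inner floor about 4 mm above the table. Origin at the centre of its underside, z up. Empty.
- seedling_a: Square black planter bag 75 x 75 x 150 mm with a small green seedling (220 mm high in all), 0.8 kg, loose; origin at the centre of its underside, z up. Leave it standing.
- seedling_b: The same kind of planter bag with a seedling; leave it standing.
Things that resemble listed ones, but are neither listed nor needed, are in the scene too. There is more than one size of the cover; the job needs the smaller.

How it is judged:
On the way, in this order (a step that is already met when the one before it is completed fails the run):
1. the cover leans by itself in the pot, more than 27 degrees from level, the robot not touching it (angle between the z axis of cover and the z axis of pot, either way round above 0.47 rad and horizontal distance between cover and pot below 0.06 m and z of cover in the frame of pot below 0.11 m and contact force between each of the arm, the fingers and cover below 0.1 N and linear speed of cover below 0.02 m/s), for 0.3 s.
2. the cover is lifted out of the pot (z of cover in the frame of pot above 0.12 m), for 0.1 s.
At the end, for the whole second after the job is handed in: the cover lies flat (within 8 degrees) on the tray's floor, wholly inside the tray, either side up, released and at rest; the pot is upright (within 5 degrees) and within 50 mm of where it stood; both seedlings stand (angle between the z axis of cover and the z axis of tray, either way round below 0.15 rad and x of cover in the frame of tray between -0.045 and 0.045 m and y of cover in the frame of tray between -0.055 and 0.055 m and z of cover in the frame of tray below 0.02 m and linear speed of cover below 0.01 m/s and angular speed of cover below 0.1 rad/s and angle between pot's own z axis and vertical below 0.1 rad and distance of pot from where it was at the start of the episode below 0.05 m and angle between each of seedling_a, seedling_b's own z axis and vertical below 0.3 rad); the robot touches nothing.
It fails at once if the pot is tipped by more than 20 degrees (angle between pot's own z axis and vertical above 0.35 rad).
It fails at once if a seedling is knocked over (angle between any of seedling_a, seedling_b's own z axis and vertical above 0.5 rad).
It also fails if it takes over 72 s, if anything falls off the work surface, if the arm or the gripper's body presses on something with over 40 N, if the wrist force passes 120 N, or if a joint passes its speed limit or range.

## Working session

There is one attempt and no reset: what is moved stays moved. The work goes in short steps, Python scripts to look and compute and a tool call to move; the robot and the scene stay as the last step left them, time stands still between calls to the robot, and variables do not carry over. Pictures are saved under pics/ and viewed, at most 11 in all, crops included, and the job is handed in when it is done.

Besides the shell and the picture viewer there is one more tool, called after "Request:" as name(argument=value, ...), one argument or row to a line, values as JSON. move_arm: Moves the arm, as the interface text tells. Its arguments: {"type":"object","properties":{"plan":{"type":"array"},"force":{"type":"number"}},"required":["plan"]}

```bash
mkdir -p pics; ls; cat > h.py <<'E'
import numpy as np, cv2
from scipy.spatial.transform import Rotation as R
from rig import env
def cam(name):
    s=env.state(); d=env.get_image(name)
    f=200/np.tan(np.radians(d["fov_y"])/2)
    if "T_tool_cam" in d:
        T=np.eye(4);T[:3,:3]=R.from_quat(s["eef_rot"]).as_matrix();T[:3,3]=s["position"]
        T=T@np.array(d["T_tool_cam"]);c,Rm=T[:3,3],T[:3,:3]
    else:
        c=np.array(d["xyz"]);r=np.array(d["rotation"])
        Rm=r if r.shape==(3,3) else R.from_quat(r).as_matrix()
    return np.array(d["pixels"]),(f,d["cx"],d["cy"],c,Rm)
def ray(C,u,v):
    f,cx,cy,c,Rm=C; d=Rm@np.array([(u-cx)/f,(v-cy)/f,1.]); return c,d/np.linalg.norm(d)
def atz(C,u,v,z):
    c,d=ray(C,u,v); return c+d*(z-c[2])/d[2]
def proj(C,p):
    f,cx,cy,c,Rm=C; q=Rm.T@(np.array(p)-c); return cx+f*q[0]/q[2],cy+f*q[1]/q[2]
def tri(obs):
    A=np.zeros((3,3));b=np.zeros(3)
    for C,u,v in obs:
        c,d=ray(C,u,v);P=np.eye(3)-np.outer(d,d);A+=P;b+=P@c
    return np.linalg.solve(A,b)
E
python3 - <<'E'
from h import *
import pickle
print(env.state(), env.tips_ahead)
D={}
for n in("scene","top","wrist"):
    im,C=cam(n);D[n]=C;cv2.imwrite(f"pics/{n}0.png",im);print(n,C)
pickle.dump(D,open("c0.pkl","wb"))
E
```

```text
pics
{'time': 0.0, 'qpos': array([-1.22397143e+00,  2.60667642e-01, -1.39344870e-01,  1.17271303e+00,
       -2.04720368e-05,  1.57077961e+00]), 'joint_vel': array([ 0.00175237,  0.00067938,  0.00096118, -0.00018612,  0.00233215,
       -0.00169838]), 'joint_efforts': array([-1.93745924e-03, -4.05674458e+01,  2.53922492e+01,  1.87932694e-02,
        7.79092989e-05, -8.51467643e-07]), 'position': array([ 0.17823238, -0.49314315,  0.24948262]), 'eef_rot': array([ 9.84999801e-01,  1.72552777e-01, -1.76512459e-04, -9.48375689e-04]), 'force': array([0.67799147, 0.13990845, 0.18608746]), 'ft_torque': array([-0.00580118,  0.00802196, -0.00025233]), 'finger_force': 0.0, 'grip_width': 0.08535531304481163} 0.019
scene (np.float64(470.34704564469286), 316.04542737846947, 203.81540279680453, array([1.52957891, 0.44768236, 1.16927782]), array([[-0.39026424,  0.64767358, -0.65437967],
       [ 0.92070079,  0.2760513 , -0.27587266],
       [ 0.00196692, -0.71015112, -0.70404653]]))
top (np.float64(372.27408622676666), 314.7954650913751, 194.65384602864046, array([0.36895585, 0.04252388, 1.07646724]), array([[-0.00622288, -0.98788032,  0.15509271],
       [-0.99984178,  0.00356211, -0.017428  ],
       [ 0.01666432, -0.15517662, -0.98774618]]))
wrist (np.float64(284.98717393438136), 320.74426907855286, 198.38258228229716, array([ 0.25014702, -0.46768603,  0.3715669 ]), array([[ 0.34046408, -0.89729538, -0.28097192],
       [-0.94025509, -0.32558705, -0.09956627],
       [-0.00214046,  0.29808402, -0.95453724]]))
```

View pics/top0.png

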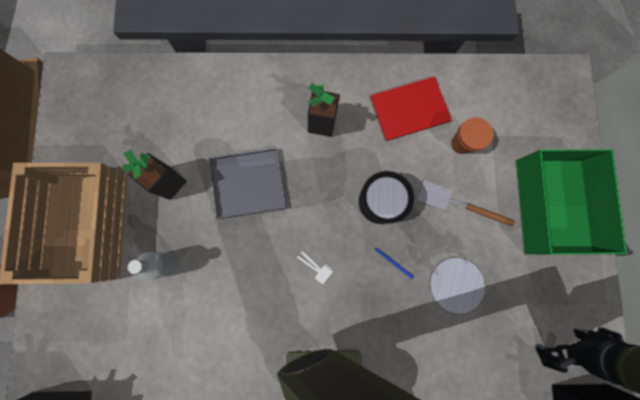

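View pics/scene0.png

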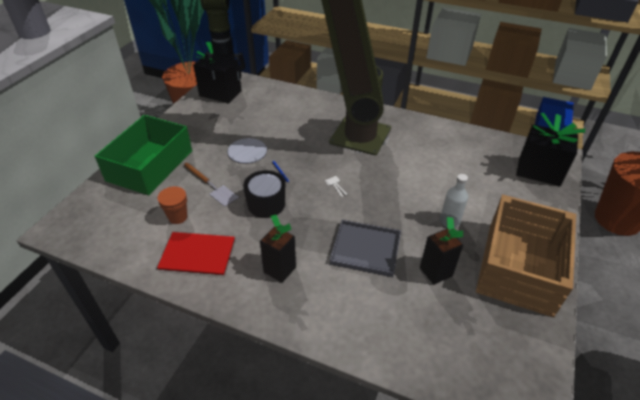

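The top view shows the pot with the cover at about (388,197), the tray around (249,183), and the seedlings at (323,115) and (163,178). The larger decoy disc is at (457,285). The scene view shows the pot at (265,190) and the tray at (365,247).

```bash
python3 - <<'E'
from h import *
import pickle
D=pickle.load(open("c0.pkl","rb"))
obs=[]
for n,(x,y) in(("top",(388,197)),("scene",(265,186))):
    im=cv2.imread(f"pics/{n}0.png");g=cv2.cvtColor(im,cv2.COLOR_BGR2GRAY)
    t=(int(g[y,x])+25)//2; m=(g>t).astype(np.uint8); k,l,st,ce=cv2.connectedComponentsWithStats(m,connectivity=4)
    i=l[y,x];print(n,g[y,x],st[i],ce[i]);
    c=max(cv2.findContours((l==i).astype(np.uint8),0,1)[0],key=len);e=cv2.fitEllipse(c);print(e)
    obs.append((D[n],ce[i][0],ce[i][1]))
p=tri(obs);print("cover",p,[proj(o[0],p) for o in obs])
T=D["top"]
tr=[atz(T,u,v,.022) for u,v in((210,157),(284,150),(288,210),(217,217))]
tr=np.array(tr);print(tr,tr.mean(0))
S=D["scene"]
ts=np.array([atz(S,u,v,.022) for u,v in((345,223),(400,234),(392,273),(330,258))]);print(ts,ts.mean(0))
for n,u,v in(("A",312,133),("A",335,136),("B",170,198),("B",185,184),):print(n,atz(T,u,v,0))
for u,v in((316,92),(339,93)):print("Atop",atz(T,u,v,.15))
im=cv2.imread("pics/top0.png")
cv2.imwrite("pics/topc.png",cv2.resize(im[130:260,330:460],None,fx=4,fy=4,interpolation=2))
E
```

```text
top 148 [ 367  177   41   42 1353] [386.86622321 197.29563932]
((386.876708984375, 197.30328369140625), (40.08210754394531, 41.164424896240234), 134.67874145507812)
scene 133 [248 174  33  23 590] [264.34237288 184.76440678]
((264.3627014160156, 184.76339721679688), (21.7735652923584, 32.2461051940918), 84.96199035644531)
cover [ 0.51553839 -0.16853228  0.09523787] [(np.float64(387.2444384211889), np.float64(197.1613222358161)), (np.float64(264.6484189963653), np.float64(184.83764356368218))]
[[0.64615227 0.32717359 0.022     ]
 [0.66677016 0.1129884  0.022     ]
 [0.49059367 0.1004575  0.022     ]
 [0.47154382 0.30096238 0.022     ]] [0.56876498 0.21039547 0.022     ]
[[0.50894976 0.1221786  0.022     ]
 [0.48457604 0.30403086 0.022     ]
 [0.64641629 0.324766   0.022     ]
 [0.66620554 0.13121643 0.022     ]] [0.5765369  0.22054797 0.022     ]
A [0.72556576 0.03076544 0.        ]
A [ 0.71614932 -0.03829445  0.        ]
B [0.52965853 0.44418003 0.        ]
B [0.57087471 0.40283229 0.        ]
Atop [0.78809422 0.02130084 0.15      ]
Atop [ 0.78538543 -0.0393103   0.15      ]
```

```bash
cat >> h.py <<'E'
def frame(az,a):
    """tool pointing a degrees below level along azimuth az (deg); y in the vertical plane, outward at a=90"""
    az,a=np.radians([az,a]);u=np.array([np.cos(az),np.sin(az),0]);k=np.array([0,0,1.])
    z=np.cos(a)*u-np.sin(a)*k;y=np.sin(a)*u+np.cos(a)*k
    return np.column_stack([np.cross(y,z),y,z])
def rows(p,Rt,n=None,start=None):
    s=env.state(); p0,R0=start or (s["position"],R.from_quat(s["eef_rot"]).as_matrix())
    dR=R.from_matrix(R0.T@Rt).as_rotvec(); dp=R0.T@(np.array(p)-p0)
    if n is None:n=int(np.ceil(max(np.linalg.norm(dp)/.024,np.degrees(np.linalg.norm(dR))/5.9,1)))
    w=dR/n; S=sum(R.from_rotvec(w*i).as_matrix() for i in range(n)); d=np.linalg.solve(S,dp)
    print(n,"rows",np.round(d/.025,3),np.round(np.degrees(w)/6,3))
    return (np.array(p),Rt)
E
python3 - <<'E'
from h import *
c=np.array([.5155,-.1685]);az=np.degrees(np.arctan2(c[1],c[0]));u=c/np.linalg.norm(c);print(az,u)
P=c+.048*u
rows([*P,.155],frame(az,90),24)
E
```

```text
-18.100866431173472 [ 0.95051103 -0.3106908 ]
24 rows [0.845 0.086 0.158] [-0.001 -0.    -0.361]
```

Request:
move_arm(
  plan=[
    [0,[0.845,0.086,0.158],[0,0,-0.361]],
    [0,[0.845,0.086,0.158],[0,0,-0.361]],
    [0,[0.845,0.086,0.158],[0,0,-0.361]],
    [0,[0.845,0.086,0.158],[0,0,-0.361]],
    [0,[0.845,0.086,0.158],[0,0,-0.361]],
    [0,[0.845,0.086,0.158],[0,0,-0.361]],
    [0,[0.845,0.086,0.158],[0,0,-0.361]],
    [0,[0.845,0.086,0.158],[0,0,-0.361]],
    [0,[0.845,0.086,0.158],[0,0,-0.361]],
    [0,[0.845,0.086,0.158],[0,0,-0.361]],
    [0,[0.845,0.086,0.158],[0,0,-0.361]],
    [0,[0.845,0.086,0.158],[0,0,-0.361]],
  ],
)

```text
time: 1.35
position: [0.4061, -0.3824, 0.2023]
eef_rot: [0.921, 0.39, -0.0, -0.0]
force: [0.1, -0.2, -0.2]
grip_width: -0.0001
finger_force: 0.0
```

Request:
move_arm(
  plan=[
    [0,[0.845,0.086,0.158],[0,0,-0.361]],
    [0,[0.845,0.086,0.158],[0,0,-0.361]],
    [0,[0.845,0.086,0.158],[0,0,-0.361]],
    [0,[0.845,0.086,0.158],[0,0,-0.361]],
    [0,[0.845,0.086,0.158],[0,0,-0.361]],
    [0,[0.845,0.086,0.158],[0,0,-0.361]],
    [0,[0.845,0.086,0.158],[0,0,-0.361]],
    [0,[0.845,0.086,0.158],[0,0,-0.361]],
    [0,[0.845,0.086,0.158],[0,0,-0.361]],
    [0,[0.845,0.086,0.158],[0,0,-0.361]],
    [0,[0.845,0.086,0.158],[0,0,-0.361]],
    [0,[0.845,0.086,0.158],[0,0,-0.361]],
    [0,[0,0,0],[0,0,0]],
  ],
)

```text
validation failed for argument at $.pl...
```

Request:
move_arm(
  plan=[
    [0,[0.845,0.086,0.158],[0,0,-0.361]],
    [0,[0.845,0.086,0.158],[0,0,-0.361]],
    [0,[0.845,0.086,0.158],[0,0,-0.361]],
    [0,[0.845,0.086,0.158],[0,0,-0.361]],
    [0,[0.845,0.086,0.158],[0,0,-0.361]],
    [0,[0.845,0.086,0.158],[0,0,-0.361]],
    [0,[0.845,0.086,0.158],[0,0,-0.361]],
    [0,[0.845,0.086,0.158],[0,0,-0.361]],
    [0,[0.845,0.086,0.158],[0,0,-0.361]],
    [0,[0.845,0.086,0.158],[0,0,-0.361]],
    [0,[0.845,0.086,0.158],[0,0,-0.361]],
    [0,[0.845,0.086,0.158],[0,0,-0.361]],
  ],
)

```text
time: 2.55
position: [0.5614, -0.1833, 0.1549]
eef_rot: [0.809, 0.587, -0.0, -0.0]
force: [0.3, -0.5, -0.0]
grip_width: 0.0004
finger_force: 0.0
```

Request:
move_arm(
  plan=[
    [0,[0,0,0.4],[0,0,0]],
    [0,[0,0,0],[0,0,0]],
    [0,[0,0,0],[0,0,0]],
  ],
)

```text
time: 2.85
position: [0.5604, -0.1846, 0.1449]
eef_rot: [0.81, 0.586, -0.001, -0.0]
force: [0.1, -0.4, 0.6]
grip_width: 0.0002
finger_force: 0.0
```

```bash
python3 - <<'E'
from h import *
s=env.state();print(s["position"],R.from_quat(s["eef_rot"]).as_matrix().round(3),s["force"],s["time"])
im,C=cam("wrist");cv2.imwrite("pics/w1.png",im)
print("expected cover",proj(C,(.5155,-.1685,.095)))
E
```

```text
[ 0.5604105  -0.18455733  0.14492966] [[ 0.312  0.95  -0.002]
 [ 0.95  -0.312  0.   ]
 [-0.    -0.002 -1.   ]] [ 0.09793609 -0.39490776  0.61784013] 2.85
expected cover (np.float64(247.5814794133014), np.float64(229.1572857729434))
```

View pics/w1.png

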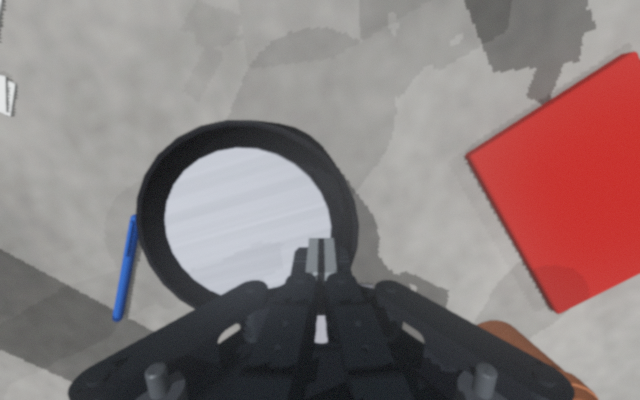

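The fingertips at (320,240) stand over the outer part of the cover, whose centre appears at about (248,226), as expected.

Request:
move_arm(
  plan=[
    [0,[0,0,1.0],[0,0,0]],
    [0,[0,0,0.3],[0,0,0]],
    [0,[0,0,0.2],[0,0,0]],
    [0,[0,0,0.1],[0,0,0]],
    [0,[0,0,0.0],[0,0,0]],
  ],
)

```text
time: 3.4
position: [0.562, -0.1849, 0.1072]
eef_rot: [0.81, 0.586, 0.001, 0.001]
force: [-0.8, 0.1, 5.8]
grip_width: -0.0003
finger_force: 2.3
```

Request:
move_arm(
  plan=[
    [0,[0,0,0.1],[0,0,0]],
    [0,[0,0,0.1],[0,0,0]],
    [0,[0,0,0],[0,0,0]],
  ],
)

```text
time: 3.7
position: [0.5654, -0.1862, 0.1061]
eef_rot: [0.81, 0.586, 0.003, 0.005]
force: [-1.3, -0.8, 19.2]
grip_width: -0.0002
finger_force: 9.6
```

Request:
move_arm(
  plan=[
    [0,[0,0,0.1],[0,0,0]],
    [0,[0,0,0.1],[0,0,0]],
    [0,[0,0,0],[0,0,0]],
  ],
)

```text
time: 4.0
position: [0.5665, -0.187, 0.1054]
eef_rot: [0.81, 0.586, 0.004, 0.007]
force: [-7.1, 0.6, 42.9]
grip_width: -0.0001
finger_force: 22.0
```

Request:
move_arm(
  plan=[
    [0,[0,0,-0.4],[0,0,0]],
    [0,[0,0,-0.8],[0,0,0]],
    [0,[0,0,-0.6],[0,0,0]],
    [0,[0,0,0],[0,0,0]],
  ],
)

```text
time: 4.4
position: [0.5631, -0.185, 0.1435]
eef_rot: [0.81, 0.587, 0.002, 0.002]
force: [0.0, 0.3, 0.8]
grip_width: 0.0002
finger_force: 0.0
```

```bash
python3 - <<'E'
from h import *
s=env.state();print(s["position"],s["force"])
im,C=cam("top");im2,C2=cam("scene")
obs=[]
for g,Cc,(x,y) in((im,C,(388,197)),(im2,C2,(265,186))):
    g=cv2.cvtColor(g,cv2.COLOR_BGR2GRAY);t=(int(g[y,x])+25)//2
    k,l,st,ce=cv2.connectedComponentsWithStats((g>t).astype(np.uint8),connectivity=4);i=l[y,x];print(st[i],ce[i]);obs.append((Cc,*ce[i]))
print(tri(obs))
c=np.array([.5155,-.1685]);a=np.radians(95)
P=c+.05*np.array([np.cos(a),np.sin(a)])
rows([*P,.126],frame(-18.1,90))
E
```

```text
[ 0.56312559 -0.18496474  0.14345855] [0.04613628 0.31031723 0.78374418]
[ 367  175   42   41 1170] [386.36581197 196.60940171]
[247 175  33  23 512] [264.48632812 186.26953125]
[ 0.5178959  -0.16770343  0.09078784]
4 rows [ 0.467 -0.683  0.148] [ 0.002  0.    -0.003]
```

Request:
move_arm(
  plan=[
    [0,[0.47,-0.68,0.1],[0,0,0]],
    [0,[0.47,-0.68,0.1],[0,0,0]],
    [0,[0.47,-0.68,0.15],[0,0,0]],
    [0,[0.47,-0.68,0.15],[0,0,0]],
    [0,[0,0,0.2],[0,0,0]],
    [0,[0,0,0.2],[0,0,0]],
    [0,[0,0,0],[0,0,0]],
  ],
)

```text
time: 5.2
position: [0.5113, -0.1187, 0.1169]
eef_rot: [0.81, 0.587, -0.0, -0.0]
force: [-0.6, 0.5, 0.5]
grip_width: 0.0003
finger_force: 0.0
```

Request:
move_arm(
  plan=[
    [0,[0,0,0.15],[0,0,0]],
    [0,[0,0,0.15],[0,0,0]],
    [0,[0,0,0.15],[0,0,0]],
    [0,[0,0,0],[0,0,0]],
  ],
)

```text
time: 5.6
position: [0.511, -0.1184, 0.1061]
eef_rot: [0.81, 0.587, -0.0, -0.0]
force: [0.0, -0.0, 0.3]
grip_width: 0.0001
finger_force: 0.1
```

Request:
move_arm(
  plan=[
    [0,[0,0,0.15],[0,0,0]],
    [0,[0,0,0.15],[0,0,0]],
    [0,[0,0,0],[0,0,0]],
  ],
)

```text
time: 5.9
position: [0.5109, -0.1182, 0.0987]
eef_rot: [0.81, 0.587, -0.0, -0.0]
force: [0.3, -0.6, 0.3]
grip_width: 0.0005
finger_force: 0.1
```

Request:
move_arm(
  plan=[
    [0,[0,0,0.15],[0,0,0]],
    [0,[0,0,0.15],[0,0,0]],
    [0,[0,0,0],[0,0,0]],
  ],
)

```text
time: 6.2
position: [0.5108, -0.1181, 0.0911]
eef_rot: [0.81, 0.587, -0.0, -0.0]
force: [0.1, 0.3, 0.5]
grip_width: -0.0002
finger_force: 0.1
```

Request:
move_arm(
  plan=[
    [0,[0,0,0.15],[0,0,0]],
    [0,[0,0,0.1],[0,0,0]],
    [0,[0,0,0],[0,0,0]],
  ],
)

```text
time: 6.5
position: [0.5109, -0.1182, 0.085]
eef_rot: [0.81, 0.587, -0.0, -0.0]
force: [0.1, 0.0, 0.5]
grip_width: 0.0
finger_force: 0.1
```

Request:
move_arm(
  plan=[
    [0,[0,0,0.1],[0,0,0]],
    [0,[0,0,0.1],[0,0,0]],
    [0,[0,0,0],[0,0,0]],
  ],
)

```text
time: 6.8
position: [0.5113, -0.1181, 0.0805]
eef_rot: [0.81, 0.587, 0.0, -0.0]
force: [-0.9, -0.4, 2.0]
grip_width: 0.0004
finger_force: 2.4
```

Request:
move_arm(
  plan=[
    [0,[0,0,0.1],[0,0,0]],
    [0,[0,0,0],[0,0,0]],
  ],
)

```text
time: 7.0
position: [0.5115, -0.1183, 0.0794]
eef_rot: [0.81, 0.587, 0.0, 0.0]
force: [-2.7, 1.5, 11.7]
grip_width: -0.0004
finger_force: 6.3
```

```bash
python3 - <<'E'
from h import *
s=env.state();print(s["position"],s["force"])
a,C=cam("scene");b,C=cam("wrist")
b=cv2.resize(b[60:400,100:440],(500,500)); a=cv2.resize(a[150:225,215:315],(667,500),interpolation=2)[:,83:583]
cv2.imwrite("pics/s2.png",np.hstack([a[:,:300],b])[:, :800])
E
```

```text
[ 0.51150526 -0.11826607  0.07936462] [-2.71765021  1.50099123 11.70086697]
```

View pics/s2.png

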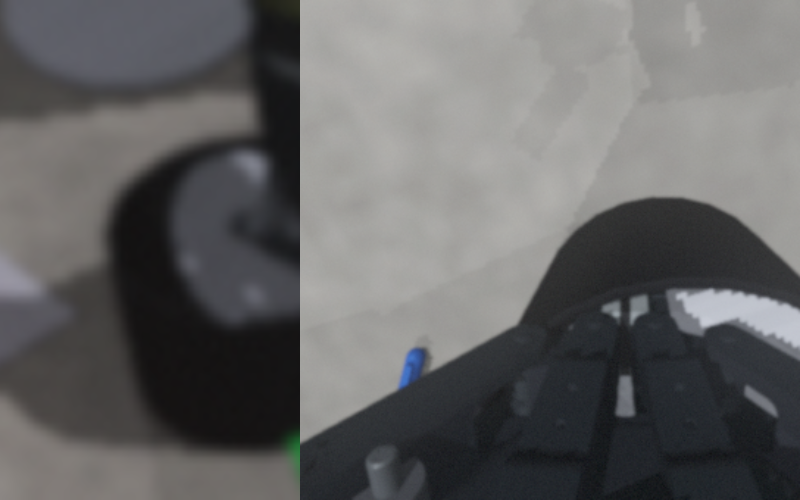

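The scene crop shows the cover tipped under the fingers with its -y edge raised (crop x≈180–250). The wrist crop shows the low side at the wall. I'll let go upward and check.

Request:
move_arm(
  plan=[
    [0,[0,0,-0.2],[0,0,0]],
    [0,[0,0,-0.4],[0,0,0]],
    [0,[0,0,-0.8],[0,0,0]],
    [0,[0,0,-1],[0,0,0]],
    [0,[0,0,-1],[0,0,0]],
    [0,[0,-0.8,-1],[0,0,0]],
    [0,[0,-1,-1],[0,0,0]],
    [0,[0,-1,-1],[0,0,0]],
    [0,[0,-1,0],[0,0,0]],
    [0,[0,-1,0],[0,0,0]],
  ],
)

```text
time: 8.1
position: [0.3971, -0.0809, 0.2394]
eef_rot: [0.81, 0.587, 0.001, 0.001]
force: [0.2, -0.0, 0.1]
grip_width: 0.0003
finger_force: 0.0
```

```bash
python3 - <<'E'
from h import *
import pickle
D={}
s=env.state();print(s["position"],s["force"])
for n in("top","scene","wrist"):
    im,C=cam(n);D[n]=C;cv2.imwrite(f"pics/{n}3.png",im)
pickle.dump(D,open("c3.pkl","wb"))
def crop(n,x,y,w,h,k):return cv2.resize(cv2.imread(f"pics/{n}3.png")[y:y+h,x:x+w],(w*k,h*k),interpolation=2)
cv2.imwrite("pics/m3.png",np.vstack([np.hstack([crop("top",340,150,100,100,4)[:300],crop("scene",215,150,100,75,4)]),cv2.resize(cv2.imread("pics/wrist3.png"),(480,300)) if 0 else np.hstack([cv2.resize(cv2.imread("pics/wrist3.png"),(480,300)),np.zeros((300,320,3),np.uint8)])]))
E
```

```text
[ 0.39705718 -0.08085274  0.23942111] [ 0.21109156 -0.04750156  0.10974922]
```

View pics/m3.png

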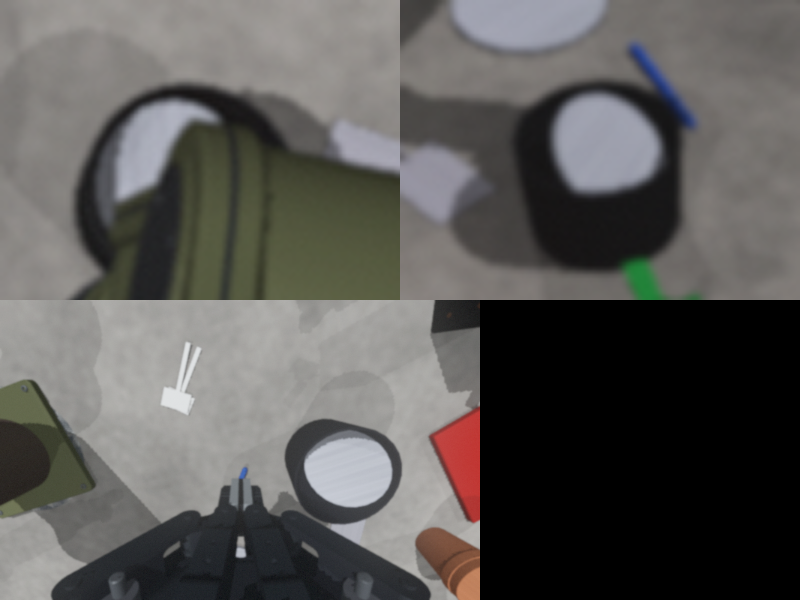

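The top view is blocked by the arm. The scene crop shows the cover leaning on its own, and the wrist picture shows the tilted ellipse centred near (350,470) in the mosaic. I'll fit the disc pose from the wrist and scene contours.

```bash
cat > fit.py <<'E'
from h import *
import pickle
from scipy.optimize import least_squares
D=pickle.load(open("c3.pkl","rb"))
def blob(n,x,y,t):
    g=cv2.cvtColor(cv2.imread(f"pics/{n}3.png"),cv2.COLOR_BGR2GRAY)
    k,l,st,ce=cv2.connectedComponentsWithStats((g>t).astype(np.uint8),connectivity=4)
    m=(l==l[y,x]).astype(np.uint8);print(n,g[y,x],st[l[y,x]])
    return max(cv2.findContours(m,0,1)[0],key=len)[:,0,:].astype(np.float32)
def circ(p,n=180):
    c=p[:3];N=np.array([np.sin(p[3])*np.cos(p[4]),np.sin(p[3])*np.sin(p[4]),np.cos(p[3])])
    e=np.array([np.cos(p[3])*np.cos(p[4]),np.cos(p[3])*np.sin(p[4]),-np.sin(p[3])]);f=np.cross(N,e)
    t=np.linspace(0,2*np.pi,n,endpoint=False)
    return c+.055*(np.outer(np.cos(t),e)+np.outer(np.sin(t),f))
def pr(C,P):
    f,cx,cy,c,Rm=C;q=(P-c)@Rm;return np.column_stack([cx+f*q[:,0]/q[:,2],cy+f*q[:,1]/q[:,2]]).astype(np.float32)
def dist(C,p,K):
    poly=pr(C,circ(p)); return np.array([cv2.pointPolygonTest(poly,(float(a),float(b)),True) for a,b in K])
E
python3 - <<'E'
from fit import *
w=blob("wrist",470,230,60);s=blob("scene",265,185,60)
b=cv2.imread("pics/wrist3.png")
for az in(95,):
    p0=[.513,-.155,.085,np.radians(38),np.radians(az)]
    # scene: points hidden by pot rim (lower part) dropped: keep upper contour
    for keep in(s[s[:,1]<186],s[:0]):
        r=least_squares(lambda p:np.r_[dist(D["wrist"],p,w)-.5,dist(D["scene"],p,keep)*1.5-.7],p0,loss="soft_l1")
        p=r.x;print(r.cost,p[:3].round(4),np.degrees(p[3:]).round(1)); P=circ(p);print("hi",P[P[:,2].argmax()].round(4),"lo",P[P[:,2].argmin()].round(4))
        if len(keep):
            pickle.dump(p,open("p.pkl","wb"))
            o=cv2.polylines(cv2.resize(b[130:360,360:560],None,fx=2,fy=2),[((pr(D["wrist"],P)-[360,130])*2).astype(int)],True,(0,0,255))
            sc=cv2.imread("pics/scene3.png")[150:225,215:315]
            o2=cv2.polylines(cv2.resize(sc,(400,300)),[((pr(D["scene"],P)-[215,150])*4).astype(int)],True,(0,0,255))
            o2=np.vstack([o2,np.zeros((160,400,3),np.uint8)]);cv2.imwrite("pics/ov.png",np.hstack([o,o2]))
E
```

```text
wrist 197 [     0      0    640    400 199522]
scene 159 [253 173  28  26 581]
167932.53634414292 [ 0.4238 -0.0127  0.4199] [36.1 94.3]
hi [ 0.4271 -0.057   0.4523] lo [0.4205 0.0316 0.3875]
125526.82704452908 [0.4188 0.0036 0.2977] [47.7 78.4]
hi [ 0.4114 -0.0327  0.3384] lo [0.4263 0.0398 0.257 ]
```

View pics/ov.png

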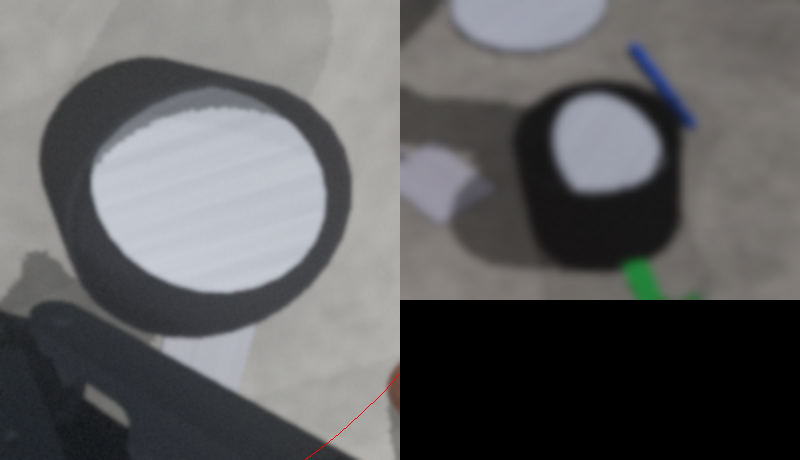

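The blob leaked because the wrist threshold was too low. In the left crop the disc is clear: centre around (210,190), shaded low side at the top.

```bash
python3 - <<'E'
from fit import *
g=cv2.cvtColor(cv2.imread("pics/wrist3.png"),cv2.COLOR_BGR2GRAY);print(g[130+48,360+105],g[130+40,360+105],g[130+155,360+105])
w=blob("wrist",470,230,90);s=blob("scene",265,185,80)
p0=[.513,-.155,.085,np.radians(38),np.radians(95)]
for keep in(s[s[:,1]<186],s[:0]):
    r=least_squares(lambda p:np.r_[dist(D["wrist"],p,w)-.5,dist(D["scene"],p,keep)*1.5-.7],p0,loss="soft_l1")
    p=r.x;print(r.cost,len(w),len(keep),p[:3].round(4),np.degrees(p[3:]).round(1)); P=circ(p);print("hi",P[P[:,2].argmax()].round(4),"lo",P[P[:,2].argmin()].round(4))
    if len(keep):pickle.dump(p,open("p.pkl","wb"))
E
```

```text
116 65 64
wrist 197 [ 405  173  119  104 9435]
scene 159 [253 173  28  25 547]
184.5591076477178 310 36 [ 0.5206 -0.1574  0.088 ] [39.3 94.5]
hi [ 0.5239 -0.1998  0.1229] lo [ 0.5172 -0.115   0.0532]
144.33483533351378 310 0 [ 0.5216 -0.1592  0.0857] [38.5 96.1]
hi [ 0.5261 -0.2019  0.1199] lo [ 0.517  -0.1164  0.0514]
```

```bash
python3 - <<'E'
from h import *
E=np.array([.5246,-.2021,.1196]);A=frame(95,90);B=frame(95,40)
print(env.state()["qpos"].round(3))
a=rows([.525,-.24,.27],A,24)
b=rows(E-.09*B[:,2],B,start=a)
E
```

```text
[-0.201  0.059 -0.419  1.093 -0.     1.687]
24 rows [-0.404  0.02  -0.052] [ 0.     0.    -0.786]
9 rows [-0.013 -0.293  0.339] [-0.926 -0.    -0.   ]
```

Request:
move_arm(
  plan=[
    [0.32,[-0.404,0.02,-0.052],[0,0,-0.786]],
    [0.32,[-0.404,0.02,-0.052],[0,0,-0.786]],
    [0.32,[-0.404,0.02,-0.052],[0,0,-0.786]],
    [0.32,[-0.404,0.02,-0.052],[0,0,-0.786]],
    [0.32,[-0.404,0.02,-0.052],[0,0,-0.786]],
    [0.32,[-0.404,0.02,-0.052],[0,0,-0.786]],
    [0.32,[-0.404,0.02,-0.052],[0,0,-0.786]],
    [0.32,[-0.404,0.02,-0.052],[0,0,-0.786]],
    [0.32,[-0.404,0.02,-0.052],[0,0,-0.786]],
    [0.32,[-0.404,0.02,-0.052],[0,0,-0.786]],
    [0.32,[-0.404,0.02,-0.052],[0,0,-0.786]],
    [0.32,[-0.404,0.02,-0.052],[0,0,-0.786]],
  ],
)

```text
time: 9.45
position: [0.4199, -0.1965, 0.2537]
eef_rot: [0.434, 0.901, -0.0, 0.0]
force: [-0.8, 0.2, -0.5]
grip_width: 0.0273
finger_force: 0.0
```

```bash
python3 - <<'E'
from h import *
s=env.state();print(s["qpos"].round(3),s["position"],s["grip_width"])
rows([.525,-.24,.27],frame(95,90),12)
E
```

```text
[-0.438  0.153 -0.269  1.148 -0.     0.459] [ 0.41992783 -0.19650072  0.25365952] 0.027263050233037937
12 rows [-0.394  0.021 -0.054] [-0.     0.001 -0.783]
```

q6 is falling towards 0, as wanted, so I'll carry on.

Request:
move_arm(
  plan=[
    [0.32,[-0.4,0.02,-0.05],[0,0,-0.785]],
    [0.32,[-0.4,0.02,-0.05],[0,0,-0.785]],
    [0.32,[-0.4,0.02,-0.05],[0,0,-0.785]],
    [0.32,[-0.4,0.02,-0.05],[0,0,-0.785]],
    [0.32,[-0.4,0.02,-0.05],[0,0,-0.785]],
    [0.32,[-0.4,0.02,-0.05],[0,0,-0.785]],
    [0.32,[-0.4,0.02,-0.05],[0,0,-0.785]],
    [0.32,[-0.4,0.02,-0.05],[0,0,-0.785]],
    [0.32,[-0.4,0.02,-0.05],[0,0,-0.785]],
    [0.32,[-0.4,0.02,-0.05],[0,0,-0.785]],
    [0.32,[-0.4,0.02,-0.05],[0,0,-0.785]],
    [0.32,[-0.4,0.02,-0.05],[0,0,-0.785]],
  ],
)

```text
time: 10.65
position: [0.5265, -0.2409, 0.2683]
eef_rot: [-0.045, 0.999, -0.0, 0.0]
force: [0.5, -0.5, 0.2]
grip_width: 0.0276
finger_force: 0.0
```

Request:
move_arm(
  plan=[
    [0.32,[-0.01,-0.29,0.34],[-0.926,0,0]],
    [0.32,[-0.01,-0.29,0.34],[-0.926,0,0]],
    [0.32,[-0.01,-0.29,0.34],[-0.926,0,0]],
    [0.32,[-0.01,-0.29,0.34],[-0.926,0,0]],
    [0.32,[-0.01,-0.29,0.34],[-0.926,0,0]],
    [0.32,[-0.01,-0.29,0.34],[-0.926,0,0]],
    [0.32,[-0.01,-0.29,0.34],[-0.926,0,0]],
    [0.32,[-0.01,-0.29,0.34],[-0.926,0,0]],
    [0.32,[-0.01,-0.29,0.34],[-0.926,0,0]],
    [0.32,[0,0,0],[0,0,0]],
    [0.32,[0,0,0],[0,0,0]],
  ],
)

```text
time: 11.75
position: [0.5302, -0.2709, 0.1744]
eef_rot: [-0.039, 0.906, 0.422, -0.019]
force: [-0.2, -0.1, 0.4]
grip_width: 0.0273
finger_force: 0.0
```

```bash
python3 - <<'E'
from h import *
s=env.state();print(s["qpos"].round(3),s["position"],s["grip_width"],s["force"])
B=frame(95,40);E=np.array([.5246,-.2021,.1196]);Rm=R.from_quat(s["eef_rot"]).as_matrix()
print(np.degrees(R.from_matrix(Rm.T@B).as_rotvec()),"E in tool",Rm.T@(E-s["position"]))
rows(E,B)
import pickle
im,C=cam("wrist");im2,C2=cam("scene");o=cv2.resize(im2[130:230,200:330],(520,400))
from fit import circ,pr
P=circ(pickle.load(open("p.pkl","rb")))
im=cv2.polylines(im,[pr(C,P).astype(int)],True,(0,0,255))
cv2.imwrite("pics/g4.png",np.hstack([cv2.resize(im,None,fx=.75,fy=.75),cv2.resize(o,(320,300))]))
E
```

```text
[-0.738  0.911  0.478  1.857  0.546 -1.034] [ 0.53021564 -0.27088251  0.17442628] 0.02728018985515861 [-0.19472439 -0.12417918  0.37909793]
[-0.01014079  0.00529328 -0.10680234] E in tool [-0.00038797  0.00237587  0.08810616]
4 rows [-0.004  0.024  0.881] [-0.     0.    -0.004]
```

View pics/g4.png

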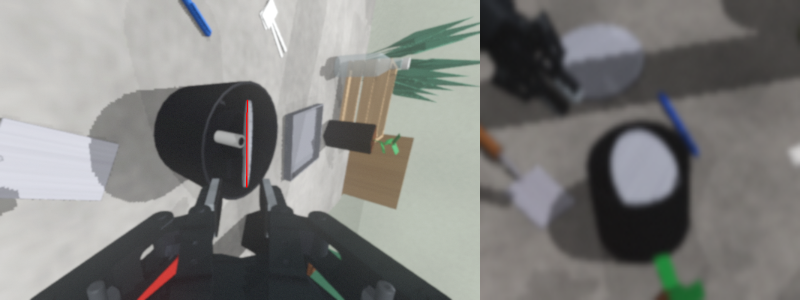

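The wrist view shows the disc nearly edge-on at x≈248, with the open fingers (213 and 268) straddling it and the fitted outline on it. I'll advance along the tool axis.

Request:
move_arm(
  plan=[
    [0.32,[0,0.02,0.58],[0,0,0]],
    [0.32,[0,0.02,0.58],[0,0,0]],
    [0.32,[0,0.02,0.58],[0,0,0]],
    [0.32,[0,0.02,0.58],[0,0,0]],
    [0.32,[0,0.02,0.58],[0,0,0]],
    [0.32,[0,0,0.4],[0,0,0]],
    [0.32,[0,0,0],[0,0,0]],
  ],
)

```text
time: 12.55
position: [0.5245, -0.2045, 0.1265]
eef_rot: [-0.041, 0.906, 0.421, -0.018]
force: [0.4, 0.6, -0.4]
grip_width: 0.0274
finger_force: 0.0
```

```bash
python3 - <<'E'
from h import *
s=env.state();print(s["qpos"].round(3),s["position"],s["grip_width"],s["force"])
E=np.array([.5246,-.2021,.1196]);Rm=R.from_quat(s["eef_rot"]).as_matrix();print(Rm.T@(E-s["position"]))
im,C=cam("wrist");im2,C2=cam("scene");o=im2[140:230,215:315]
cv2.imwrite("pics/g5.png",np.hstack([cv2.resize(im[100:350,220:440],(440,500)),cv2.resize(o,(360,500))]))
E
```

```text
[-0.673  0.849  0.218  1.625  0.587 -0.977] [ 0.52451394 -0.20445291  0.12650112] 0.027377528225373742 [ 0.38116216  0.59453717 -0.4325125 ]
[-0.0002827  -0.00377328  0.00623309]
```

View pics/g5.png

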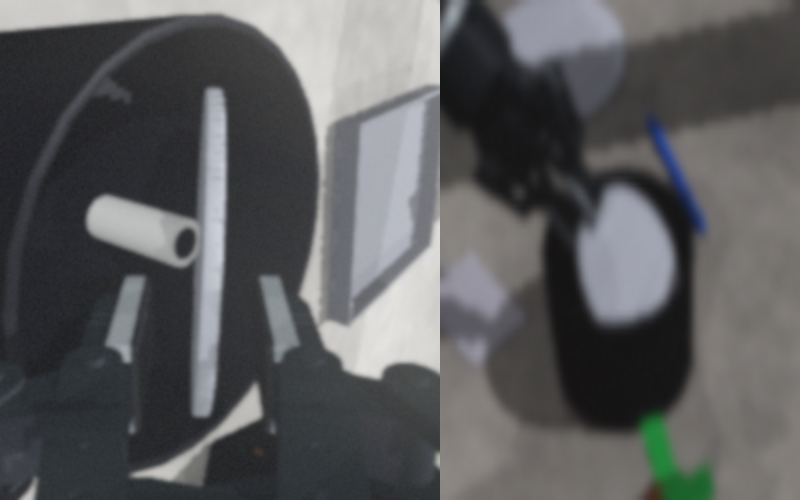

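The disc sits midway between the pads (tips at x≈135 and 270, disc at about 205), with its near edge at y≈415, well inside the pads. I'll go 5 mm further and close.

Request:
move_arm(
  plan=[
    [0.32,[0,-0.04,0.2],[0,0,0]],
    [0,[0,0,0],[0,0,0]],
    [0,[0,0,0],[0,0,0]],
    [0,[0,0,0],[0,0,0]],
    [0,[0,0,0],[0,0,0]],
    [0,[0,0,0],[0,0,0]],
  ],
  force=60,
)

```text
time: 13.25
position: [0.5239, -0.2013, 0.1224]
eef_rot: [-0.038, 0.905, 0.424, -0.019]
force: [-0.9, 4.3, 5.5]
grip_width: 0.0033
finger_force: 58.4
```

```bash
python3 - <<'E'
from h import *
s=env.state();print(s["qpos"].round(3),s["position"],s["grip_width"],s["force"],s["finger_force"])
Rm=R.from_quat(s["eef_rot"]).as_matrix()
rows(s["position"]+[0,-.01,.15],Rm)
E
```

```text
[-0.671  0.852  0.207  1.616  0.593 -0.975] [ 0.52394212 -0.20126082  0.12235842] 0.003304608570593667 [-0.86092213  4.29060932  5.5237156 ] 58.424533009529114
7 rows [ 0.006  0.622 -0.592] [0. 0. 0.]
```

Request:
move_arm(
  plan=[
    [0,[0,0.3,-0.3],[0,0,0]],
    [0,[0,0.5,-0.48],[0,0,0]],
    [0,[0,0.62,-0.59],[0,0,0]],
    [0,[0,0.62,-0.59],[0,0,0]],
    [0,[0,0.62,-0.59],[0,0,0]],
    [0,[0,0.62,-0.59],[0,0,0]],
    [0,[0,0.62,-0.59],[0,0,0]],
    [0,[0,0.62,-0.59],[0,0,0]],
    [0,[0,0,0],[0,0,0]],
  ],
)

```text
time: 14.15
position: [0.5256, -0.2138, 0.2795]
eef_rot: [-0.04, 0.906, 0.42, -0.016]
force: [0.4, 0.8, -1.2]
grip_width: 0.0034
finger_force: 58.9
```

```bash
python3 - <<'E'
from h import *
import pickle
s=env.state();print(s["qpos"].round(3),s["position"],s["grip_width"],s["force"],s["finger_force"])
im,C=cam("wrist");im2,C2=cam("scene");im3,C3=cam("top");pickle.dump((C,C2,C3),open("c6.pkl","wb"))
cv2.imwrite("pics/top6.png",im3)
o=np.hstack([im2[100:280,190:430],im3[100:280,200:440]])
cv2.imwrite("pics/g6.png",np.vstack([cv2.resize(o,(800,300)),np.hstack([cv2.resize(im,(480,300)),np.zeros((300,320,3),np.uint8)])]))
E
```

```text
[-0.683  0.765  0.455  1.948  0.583 -0.984] [ 0.52558248 -0.21378018  0.27954285] 0.003416379562869601 [ 0.37170317  0.7828779  -1.23039124] 58.89601528644562
```

View pics/g6.png

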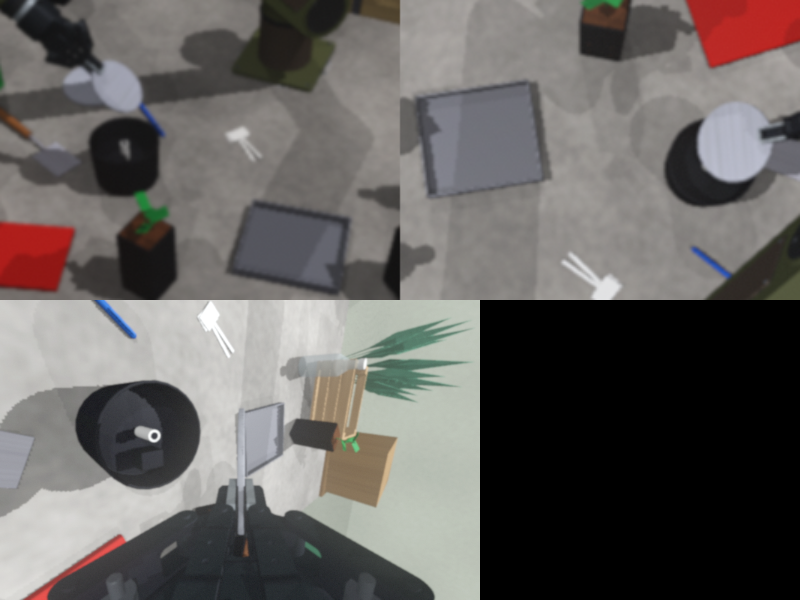

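Lifted: the scene and top crops show the cover held in the jaws above the pot. The tray's corners in the top view are at about (211,158), (279,149), (289,208) and (218,218). Now I'll work out the carry.

```bash
python3 - <<'E'
from h import *
import pickle
C,C2,T=pickle.load(open("c6.pkl","rb"))
q=np.array([atz(T,u,v,.022) for u,v in((211,158),(280,149),(289,208),(218,218))]);print(q.mean(0))
q=np.array([atz(C2,190+x/1.667,100+y/1.667,.022) for x,y in((252,202),(349,217),(341,291),(229,271))]);print(q.round(3),q.mean(0))
B=frame(70,28)
a=rows([.555,.165,.20],B,20)
rows([.555,.165,.065],B,start=a)
E
```

```text
[0.56949265 0.21113445 0.022     ]
[[0.506 0.107 0.022]
 [0.469 0.298 0.022]
 [0.649 0.334 0.022]
 [0.686 0.13  0.022]] [0.57758303 0.21723233 0.022     ]
20 rows [0.033 0.306 0.718] [-0.099 -0.173  0.117]
6 rows [ 0.    -0.795  0.423] [0. 0. 0.]
```

Request:
move_arm(
  plan=[
    [0,[0.03,0.31,0.72],[-0.1,-0.17,0.12]],
    [0,[0.03,0.31,0.72],[-0.1,-0.17,0.12]],
    [0,[0.03,0.31,0.72],[-0.1,-0.17,0.12]],
    [0,[0.03,0.31,0.72],[-0.1,-0.17,0.12]],
    [0,[0.03,0.31,0.72],[-0.1,-0.17,0.12]],
    [0,[0.03,0.31,0.72],[-0.1,-0.17,0.12]],
    [0,[0.03,0.31,0.72],[-0.1,-0.17,0.12]],
    [0,[0.03,0.31,0.72],[-0.1,-0.17,0.12]],
    [0,[0.03,0.31,0.72],[-0.1,-0.17,0.12]],
    [0,[0.03,0.31,0.72],[-0.1,-0.17,0.12]],
  ],
)

```text
time: 15.3
position: [0.519, -0.0218, 0.228]
eef_rot: [0.057, 0.881, 0.469, 0.033]
force: [0.3, 0.5, -2.0]
grip_width: 0.0033
finger_force: 58.9
```

```bash
python3 - <<'E'
from h import *
s=env.state();print(s["qpos"].round(3),s["position"],s["force"],s["finger_force"])
rows([.557,.167,.20],frame(70,28),11)
E
```

```text
[-0.507  0.521 -0.196  1.351  0.884 -0.617] [ 0.51897621 -0.02181017  0.22799084] [ 0.3413957   0.54929768 -1.96544726] 58.886979818344116
11 rows [0.023 0.277 0.653] [-0.089 -0.16   0.1  ]
```

Request:
move_arm(
  plan=[
    [0,[0.02,0.28,0.65],[-0.09,-0.16,0.1]],
    [0,[0.02,0.28,0.65],[-0.09,-0.16,0.1]],
    [0,[0.02,0.28,0.65],[-0.09,-0.16,0.1]],
    [0,[0.02,0.28,0.65],[-0.09,-0.16,0.1]],
    [0,[0.02,0.28,0.65],[-0.09,-0.16,0.1]],
    [0,[0.02,0.28,0.65],[-0.09,-0.16,0.1]],
    [0,[0.02,0.28,0.65],[-0.09,-0.16,0.1]],
    [0,[0.02,0.28,0.65],[-0.09,-0.16,0.1]],
    [0,[0.02,0.28,0.65],[-0.09,-0.16,0.1]],
    [0,[0.02,0.28,0.65],[-0.09,-0.16,0.1]],
    [0,[0.02,0.28,0.65],[-0.09,-0.16,0.1]],
    [0,[0,0,0],[0,0,0]],
  ],
)

```text
time: 16.5
position: [0.5561, 0.1674, 0.2009]
eef_rot: [0.148, 0.844, 0.507, 0.089]
force: [0.1, -0.0, -0.9]
grip_width: 0.0035
finger_force: 59.0
```

```bash
python3 - <<'E'
from h import *
s=env.state();print(s["qpos"].round(3),s["position"],s["force"],s["finger_force"])
rows([.557,.167,.07],frame(70,28))
E
```

```text
[-0.176  0.329 -0.692  0.242  1.056  0.35 ] [0.55609546 0.16735179 0.20090711] [ 0.13431727 -0.01476707 -0.93880586] 58.98753762245178
6 rows [-0.007 -0.771  0.409] [ 0.    -0.004  0.002]
```

Request:
move_arm(
  plan=[
    [0,[0,-0.77,0.41],[0,0,0]],
    [0,[0,-0.77,0.41],[0,0,0]],
    [0,[0,-0.77,0.41],[0,0,0]],
    [0,[0,-0.77,0.41],[0,0,0]],
    [0,[0,-0.77,0.41],[0,0,0]],
    [0,[0,-0.77,0.41],[0,0,0]],
    [0,[0,0,0],[0,0,0]],
  ],
)

```text
time: 17.2
position: [0.5568, 0.1654, 0.0684]
eef_rot: [0.15, 0.844, 0.507, 0.087]
force: [-1.2, 0.7, -1.2]
grip_width: 0.0032
finger_force: 58.9
```

Request:
move_arm(
  plan=[
    [0,[0,-0.14,0.08],[0,0,0]],
    [0,[0,-0.14,0.08],[0,0,0]],
    [0,[0,0,0],[0,0,0]],
  ],
)

```text
time: 17.5
position: [0.5594, 0.1659, 0.0643]
eef_rot: [0.148, 0.844, 0.508, 0.091]
force: [0.2, -0.8, -1.8]
grip_width: 0.0033
finger_force: 59.0
```

Request:
move_arm(
  plan=[
    [0,[0,-0.1,0.05],[0,0,0]],
    [0,[0,0,0],[0,0,0]],
  ],
)

```text
time: 17.7
position: [0.5592, 0.1659, 0.0615]
eef_rot: [0.148, 0.844, 0.508, 0.091]
force: [0.7, 0.1, -1.6]
grip_width: 0.0037
finger_force: 59.0
```

Request:
move_arm(
  plan=[
    [0,[0,-0.1,0.05],[0,0,0]],
    [0,[0,0,0],[0,0,0]],
  ],
)

```text
time: 17.9
position: [0.559, 0.1659, 0.0583]
eef_rot: [0.148, 0.844, 0.508, 0.09]
force: [0.1, 0.1, -1.9]
grip_width: 0.0034
finger_force: 59.0
```

Request:
move_arm(
  plan=[
    [0,[0,-0.1,0.05],[0,0,0]],
    [0,[0,0,0],[0,0,0]],
  ],
)

```text
time: 18.1
position: [0.5592, 0.166, 0.056]
eef_rot: [0.147, 0.844, 0.508, 0.091]
force: [0.1, -0.2, 0.7]
grip_width: 0.0035
finger_force: 59.5
```

```bash
python3 - <<'E'
from h import *
s=env.state();print(s["qpos"].round(3),s["position"],s["force"],s["ft_torque"])
a,_=cam("scene");b,_=cam("top");c,_=cam("wrist")
o=np.hstack([cv2.resize(a[190:300,300:440],(382,300)),cv2.resize(b[120:245,180:354],(418,300))])
cv2.imwrite("pics/g7.png",np.vstack([o,np.hstack([cv2.resize(c,(480,300)),np.zeros((300,320,3),np.uint8)])]))
E
```

```text
[-0.179  0.605 -0.82  -0.166  1.058  0.351] [0.55921374 0.16600299 0.05604224] [ 0.10034346 -0.1576166   0.6857344 ] [-0.38044794  0.17335035  0.03949118]
```

View pics/g7.png

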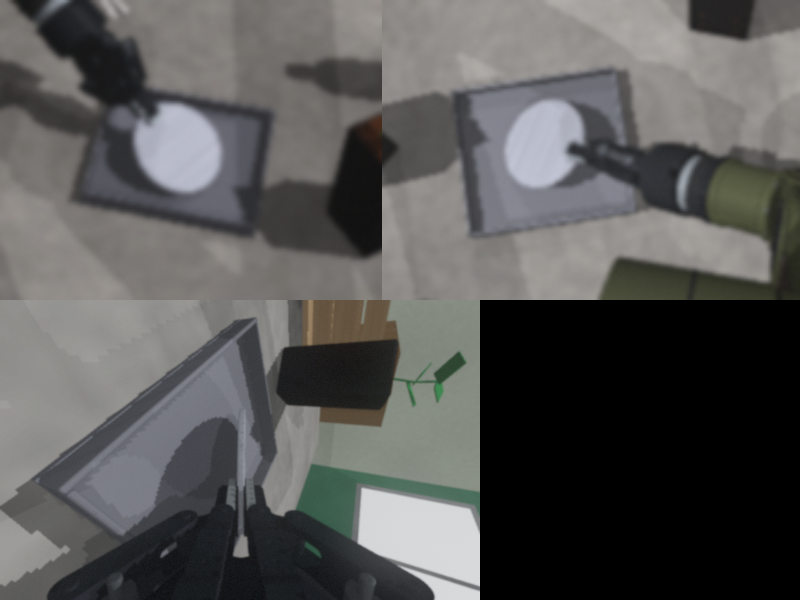

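The cover sits over the middle of the tray with its low edge touching the floor, well clear of the walls. I'll open gently and withdraw backwards.

Request:
move_arm(
  plan=[
    [0.15,[0,0,0],[0,0,0]],
    [0.3,[0,0,0],[0,0,0]],
    [0.3,[0,0,0],[0,0,0]],
    [0.3,[0,0,0],[0,0,0]],
    [0.3,[0,0,-0.5],[0,0,0]],
    [0.3,[0,0,-0.8],[0,0,0]],
    [0.3,[0,0,-0.9],[0,0,0]],
    [0.3,[0,0,-0.9],[0,0,0]],
    [0.3,[0,0.7,-0.7],[0,0,0]],
    [0.3,[0,0.7,-0.7],[0,0,0]],
    [0.3,[0,0.7,-0.7],[0,0,0]],
    [0.3,[0,0,0],[0,0,0]],
  ],
)

```text
time: 19.45
position: [0.5297, 0.0799, 0.1657]
eef_rot: [0.147, 0.844, 0.508, 0.093]
force: [0.4, 0.5, -0.7]
grip_width: 0.0258
finger_force: 0.0
```

```bash
python3 - <<'E'
from h import *
s=env.state();print(s["qpos"].round(3),s["position"],s["force"])
a,S=cam("scene");b,T=cam("top")
def ell(im,x,y):
    g=cv2.cvtColor(im,cv2.COLOR_BGR2GRAY);k,l,st,ce=cv2.connectedComponentsWithStats((g>150-15).astype(np.uint8),connectivity=4)
    i=l[y,x];print(g[y,x],st[i]);return ce[i]
u=ell(b,248,180);print(atz(T,*u,.009))
v=ell(a,365,247);print(atz(S,*v,.009),tri([(T,*u),(S,*v)]))
cv2.imwrite("pics/g8.png",np.vstack([cv2.resize(a[130:310,150:470],(533,300)),cv2.resize(b[70:250,140:460],(533,300))]))
E
```

```text
[-0.371  0.423 -0.641  0.539  1.084 -0.046] [0.52965177 0.07988383 0.16568954] [ 0.41755953  0.47118232 -0.65360623]
194 [ 230  163   40   39 1182]
[0.57418382 0.21202763 0.009     ]
166 [346 235  34  25 680]
[0.57338472 0.20783512 0.009     ] [0.57436849 0.20995349 0.01109678]
```

View pics/g8.png

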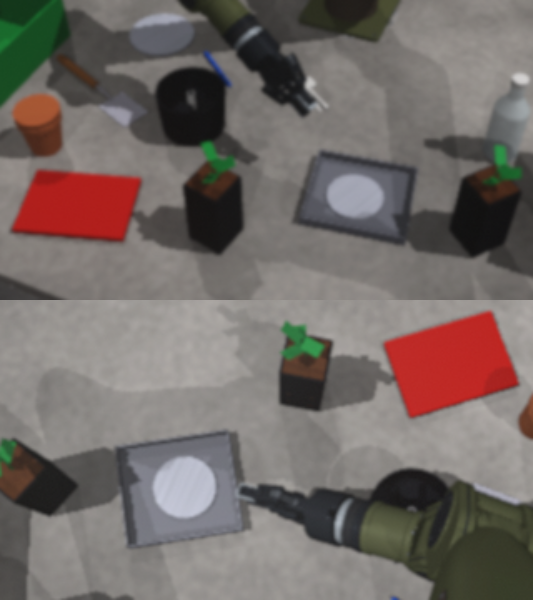

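The cover lies flat in the middle of the tray (top crop (185,487)). The pot and both seedlings are standing, and the gripper is clear. Handing in.

```bash
python3 -c "
from rig import env
print(env.job_done())"
```

```text
the job is handed in; nothing more can be done
None
```

The cover lies flat and released near the middle of the tray, the pot and both seedlings are standing, and I handed the job in at about 20 s; no verdict was returned.

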